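Return the jar to the supply carousel and present it to the front

ROBOT

A 7-joint arm with a two-finger parallel gripper is mounted at the origin on the work surface. World frame = base frame: x ahead of the robot, y to its left, z up, the work surface at z = 0. Lengths are in m, angles in rad, forces in N, time in s.
With the tool pointing down it reaches from about 0.4 to 0.875 m from the base axis. Payload 4.4 kg.
Tool frame: the origin (TCP) lies at the very end of the fingers, on their centre line; the grasp point (between the pads) lies 19 mm behind it; z points along the fingers, y is the line along which they close (so a half turn about z gives the same grasp; the last joint's range is limited). The gripper opens to 85 mm and grips with 20 to 120 N. Pads are 22 mm wide; open, the fingers measure 114 mm over their backs; the gripper's body (76 mm by 85 mm) begins 54 mm behind the grasp point. The pads swing forward as they close: fully open they stand 13 mm farther back than shut.
Start: joints at [-1.409, 0.628, 0.038, 1.517, -0.027, 0.996, -0.02], TCP at [0.147, 0.633, 0.231] pointing down, gripper open.
Joint ranges: [-3.06, 3.06], [-0.37, 2.12], [-1.25, 1.32], [0.18, 2.47], [-1.1, 4.24], [0.23, 1.98], [-2.94, 2.94]. Speed limits (rad/s): [2.57, 2.57, 3.14, 3.14, 3.14, 3.14, 3.14].

INTERFACE

Orientations are given as a unit quaternion [w, x, y, z].
In Python, from bench import sensors, imaging, hand_in, models gives the robot as it stands. The module is installed in compiled form; this text tells all that it offers.
- The arm moves only by the tool arm_command, never from a script. Its argument "increments" is one flat list of numbers, 5 for each row, row after row: the finger opening in mm, from 0 to 85.4, then the shift along the world's x, y, z in mm, then the turn about the world's z in degrees. In form: [claw, tx, ty, tz, turn, claw, tx, ty, tz, turn, ...]. A call has 1 to 8 rows; each row is the pose to reach, as a shift and turn from the pose commanded when the call began; what a row does not reach only later rows make up. A row lasts 1/10 s, in which the tool goes at most 50 mm and 8.59 degrees, less where a joint would pass 70% of its speed; a pose out of reach is approached as far as the arm can. A call with a gripper value outside its range is refused whole. The fingers move at their own pace and stop on an object; "grip_force" is the grip in N (left out, the last holds). Time passes only in rows, so rows that repeat a pose let the fingers close. It gives the time, the measured TCP pose, the force, the opening and the grip force at its end, in the units of the state.
- sensors.sense(): the state, without advancing time (a new reading comes with each control period).
- imaging.read_camera(name): name is "scene" or "side" or "wrist"; returns the picture (480x640x3 uint8, red, green, blue); there is no depth.
- imaging.camera_info(name): a dict with "K" (3x3 intrinsics, pixels), "R" (3x3) and "t" (3): a world point X has camera coordinates R X + t. Camera axes: x right, y down, z forward; pixel columns grow to the right and rows downward; lengths in m; the calibration is good to about 2 mm. A picture is of the moment at which its call begins: read the wrist's pose just before it. camera_info takes no time and is no camera call; for the wrist camera it gives the pose at the moment of the call.
- hand_in(): hands the job in; it is judged then, once.
Trained networks look in the newest picture that a camera, given by its name, has taken for a name from the list of things; names that differ only in an ending like _2 or _b are one class to them, and where a whole thing is asked for, a point or a joint stands for the part that bears it (a point fixed in the world has none). Each returns a list of dicts, best first, with "score" (0 to 1); they miss things now and then, are a little off and sometimes report something else, mostly with a low value. They report only what shows in the picture. A call takes as long as a camera call. They do not tell look-alikes from the thing itself.
- models.outline_of(target, camera): "pixels" (480x640 bool, what is visible of it) and "rect" ([centre column, centre row, width, height] in pixels, round what is visible of it).
The state is a dict: "time": time; "joint_positions": joint angles; "qvel": joint speeds; "effort": joint torques, N m; "position": TCP position; "ee_rot": TCP orientation; "contact_force": force on the tool from outside, world axes, zero at the start; "moment": the same for the moment, N m; "gripper_width": opening from 0.0 (shut) to 1.0 (fully open); "gripper_force": force on a finger pad.
Only numpy, scipy, OpenCV 4.12 (cv2) and the standard library are available. Lean on these libraries where they do the work, as an engineer would, in place of code of your own. Each camera call takes 0.05 s, during which the arm holds its last target. There are 200 camera calls.

TASK

On the conservation bench, put the jar with the knobbed lid, which stands on the table, upright into the empty well of the round supply carousel and let go of it. Then turn the carousel until that jar stands at the pointer that sticks out of the carousel's foot, and finish with the gripper closed on the carousel's handle, holding it still there (do not let go at the end). Leave the other three jars standing in their wells, and the mug where it is.

Things in the scene. Friction and masses are not known exactly. Their poses are not given: they have to be found in the camera images.
- jar_mid (a point): The loose jar: round amber glass, 50 mm diameter, flat aluminium lid (48 mm diameter, its top 78 mm above the underside) with an upright cylindrical knob on it, 24 mm diameter, 32 mm tall: 110 mm tall in all, about 0.25 kg. The only jar with a knob; at first it stands alone on the table. This point is on its axis, 55 mm above its underside; z is up.
- well (a point): The carousel's empty well: a round black rubber rim, 58 mm inner, 66 mm outer diameter, 12 mm tall. This point is the centre of its floor (36 mm above the table), where the middle of the jar's underside belongs. It is 80 mm from the carousel's axis and turns with the platter; the three other wells, with jars, lie at 90 degree steps around the axis.
- stand: The carousel's fixed foot: a dark steel disc, 260 mm diameter, 12 mm thick, fixed to the table. A pointer, 22 mm wide with a round stud at its end, sticks out of it to 175 mm from the axis. Origin: on the carousel's axis at table height; its -x axis runs along the pointer, z up. The jar is at the pointer when straight between axis and pointer.
- handle (a point): The carousel's handle: a black bar 56 mm long, 14 mm thick, 36 mm high on the platter's central post (18 mm diameter). The point: centre of the bar, 175 mm above the table, z up, -x pointing at the empty well. The bar's length lies 45 degrees anticlockwise (from above) from the point's x axis, so between the wells. Tops of the jars: 121 mm, the knobbed one 146 mm once in its well.
- platter (a joint): Rotation of the platter (wood, 240 mm diameter, top 36 mm above the table) on its foot, rad, 0 at the start, growing anticlockwise seen from above; it turns almost a full turn either way and stays where it is left (some 0.04 N m of friction).
- flat_jar1_mid (a point): One of the three jars already standing loose in the carousel's wells: amber glass, 50 mm diameter, 85 mm tall with a flat aluminium lid and no knob. This point is on its axis, half-way up.
- flat_jar2_mid (a point): Another such flat-lidded jar, in the carousel; the point is on its axis, half-way up.
- flat_jar3_mid (a point): The third flat-lidded jar, in the carousel; the point is on its axis, half-way up.
- mug: A white mug, 76 mm diameter and 90 mm tall with a handle at its +y side, standing on the table as a bystander. Origin: centre of its underside.
There are look-alikes about, which are no part of the job. Leave any purple or yellow look-alike of the part that bears jar_mid alone.

How it is judged:
On the way, in this order (a step that is already met when the one before it is completed fails the run):
1. the knobbed jar stands upright in the empty well, let go (horizontal distance between jar_mid and well below 0.008 m and height (world z) of jar_mid between 0.085 and 0.0945 m and angle between jar_mid's own z axis and vertical below 0.1 rad and contact force between the fingers and anything else below 0.2 N), for 0.2 s.
2. the carousel is turned until the jar stands at the pointer, and rests there (horizontal distance between jar_mid and well below 0.008 m and height (world z) of jar_mid between 0.085 and 0.0945 m and angle between jar_mid's own z axis and vertical below 0.1 rad and x of jar_mid in the frame of stand below -0.05 m and y of jar_mid in the frame of stand between -0.014 and 0.014 m and velocity of joint platter between -0.06 and 0.06 rad/s), for 0.2 s.
At the end, for the whole second after the job is handed in: Knobbed jar upright (0.1 rad) in its well, within 8 mm of its centre and within 14 mm of the line from the axis along the pointer; platter still (under 0.06 rad/s), fingers gripping the handle with over 3 N; other jars upright in their wells; mug within 20 mm of its start (all of step 2 and contact force between the fingers and platter above 3 N and distance between the grasp point and handle below 0.05 m and angle between each of flat_jar1_mid, flat_jar2_mid, flat_jar3_mid's own z axis and vertical below 0.1 rad and height (world z) of flat_jar1_mid between 0.073 and 0.085 m and height (world z) of flat_jar2_mid between 0.073 and 0.085 m and height (world z) of flat_jar3_mid between 0.073 and 0.085 m and distance of mug from where it was at the start of the episode below 0.02 m); the arm keeps its last pose, push and grip.
It fails at once if a flat-lidded jar is tipped or lifted out of its well (angle between any of flat_jar1_mid, flat_jar2_mid, flat_jar3_mid's own z axis and vertical above 0.3 rad or height (world z) of any of flat_jar1_mid, flat_jar2_mid, flat_jar3_mid above 0.09 m).
It fails at once if the mug is pushed 20 mm or more (distance of mug from where it was at the start of the episode above 0.02 m).
It also fails if it takes over 72 s, if anything falls off the work surface, if the arm or the gripper's body presses on something with over 40 N, if the wrist force passes 120 N, or if a joint passes its speed limit or range.

## Working session

There is one attempt and no reset: what is moved stays moved. The work goes in short steps, Python scripts to look and compute and a tool call to move; the robot and the scene stay as the last step left them, time stands still between calls to the robot, and variables do not carry over. Pictures are saved under pics/ and viewed, at most 14 in all, crops included, and the job is handed in when it is done.

Besides the shell and the picture viewer there is one more tool, called as a command line: name --argument value ..., lists and objects as JSON in quotes. arm_command: Moves the arm, as the interface text tells. Its arguments: {"type":"object","properties":{"increments":{"type":"array","items":{"type":"number"}},"grip_force":{"type":"number"}},"required":["increments"]}

```bash
mkdir -p pics; cat > h.py <<'E'
import numpy as np, cv2
from bench import sensors, imaging, hand_in, models
def snap(cam,fn=None):
    im=imaging.read_camera(cam)
    if fn: cv2.imwrite('pics/'+fn,cv2.cvtColor(im,cv2.COLOR_RGB2BGR))
    return im
def ray(cam,u,v,z,info=None):
    i=info or imaging.camera_info(cam);K,R,t=map(np.array,(i['K'],i['R'],i['t']))
    c=-R.T@t; d=R.T@np.linalg.inv(K)@np.array([u,v,1.]); return c+d*(z-c[2])/d[2]
def proj(cam,X,info=None):
    i=info or imaging.camera_info(cam);K,R,t=map(np.array,(i['K'],i['R'],i['t']))
    p=K@(R@np.array(X,float)+t); return p[:2]/p[2]
E
python3 - <<'E'
from h import *
s=sensors.sense();print(s)
a=snap('scene');b=snap('side')
cv2.imwrite('pics/a.png',cv2.cvtColor(cv2.resize(np.vstack([a,b]),(400,600)) if 0 else a,cv2.COLOR_RGB2BGR));cv2.imwrite('pics/b.png',cv2.cvtColor(b,cv2.COLOR_RGB2BGR))
for c in('scene','side'):
    i=imaging.camera_info(c);print(c,-np.array(i['R']).T@i['t'],np.array(i['R'])[2])
    for n in('jar_mid','stand','platter','well','mug'):
        try:print(n,[(round(d['score'],2),np.round(d['rect'])) for d in models.outline_of(n,c)])
        except Exception as e:print(n,e)
E
```

```text
{'time': 0.0, 'joint_positions': array([-1.40879781,  0.62936478,  0.03845349,  1.51835894, -0.02699328,
        0.99630343, -0.01996601]), 'qvel': array([-1.22765171e-03, -7.38619954e-04,  1.92844142e-04, -4.16583526e-04,
       -1.07848121e-03, -3.22681754e-05, -3.82704734e-04]), 'effort': array([-2.35495845e-04, -5.63413489e+01,  1.22679580e+00, -1.93438286e+01,
        1.11790595e-02,  1.04633532e-02, -1.12299682e-05]), 'position': array([0.14663113, 0.63260465, 0.23038012]), 'ee_rot': array([-8.97195660e-05,  1.13638934e-01,  9.93521653e-01, -9.53854285e-04]), 'contact_force': array([-0.46526797, -0.82765251, -0.41901456]), 'moment': array([-0.00223103,  0.06788403, -0.03221924]), 'gripper_force': 0.0, 'gripper_width': 0.9979895659101897}
scene [ 0.95488796 -0.52171239  0.78143113] [-0.44793966  0.49483814 -0.74463768]
jar_mid [(0.83, array([294., 326.,  28.,  51.])), (0.79, array([238., 303.,  31.,  53.])), (0.7, array([206., 274.,  33.,  50.]))]
stand [(0.93, array([379., 244., 139.,  80.])), (0.68, array([430., 204.,  30.,  48.]))]
platter [(0.76, array([390., 216., 115., 115.])), (0.46, array([238., 304.,  28.,  54.]))]
well [(0.65, array([388., 219., 109., 111.]))]
mug [(0.87, array([279., 401.,  60.,  76.])), (0.28, array([389., 220., 113., 109.]))]
side [0.12101512 0.36500162 0.54440808] [ 0.56925055 -0.60382325 -0.55798861]
jar_mid [(0.82, array([332., 230.,  25.,  55.])), (0.6, array([385., 243.,  29.,  59.])), (0.6, array([431., 264.,  36.,  64.]))]
stand [(0.69, array([220., 370., 198., 106.]))]
platter [(0.6, array([208., 322., 163., 170.]))]
well [(0.87, array([206., 322., 159., 167.])), (0.44, array([148., 316.,  44.,  64.]))]
mug [(0.64, array([336., 195.,  40.,  50.]))]
```

View pics/a.png

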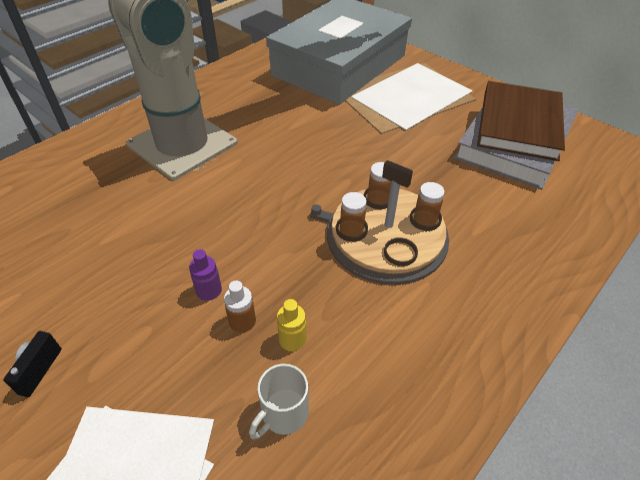

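View pics/b.png

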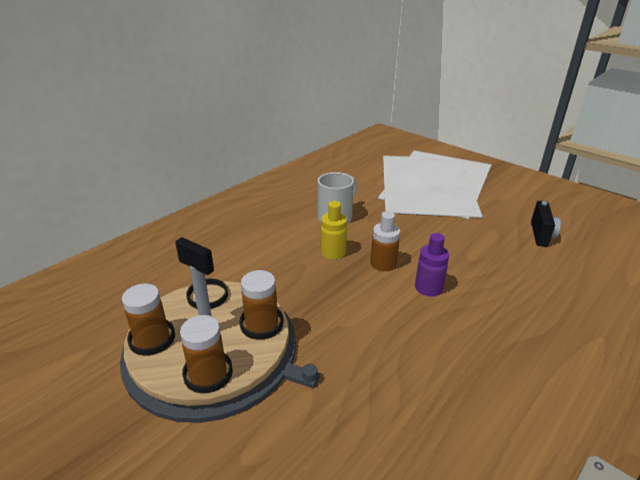

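The scene view shows three jar-shaped things: purple (206,275), amber with an aluminium lid (238,305) and yellow (292,326). The amber one fits the description. The empty well is at (401,251), the handle at (397,173) and the pointer stud at (317,211). In the side view the amber jar is at (385,243), the well at (208,293) and the stud at (310,374).

```bash
python3 - <<'E'
from h import *
a=cv2.imread('pics/a.png');b=cv2.imread('pics/b.png')
A=cv2.resize(a[150:350,190:460],None,fx=2.9,fy=2.9,interpolation=2)
cv2.imwrite('pics/c1.png',A)
B=cv2.resize(b[190:420,110:450],None,fx=2.3,fy=2.3,interpolation=2)
cv2.imwrite('pics/c2.png',B)
E
```

```text
(no output)
```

View pics/c1.png

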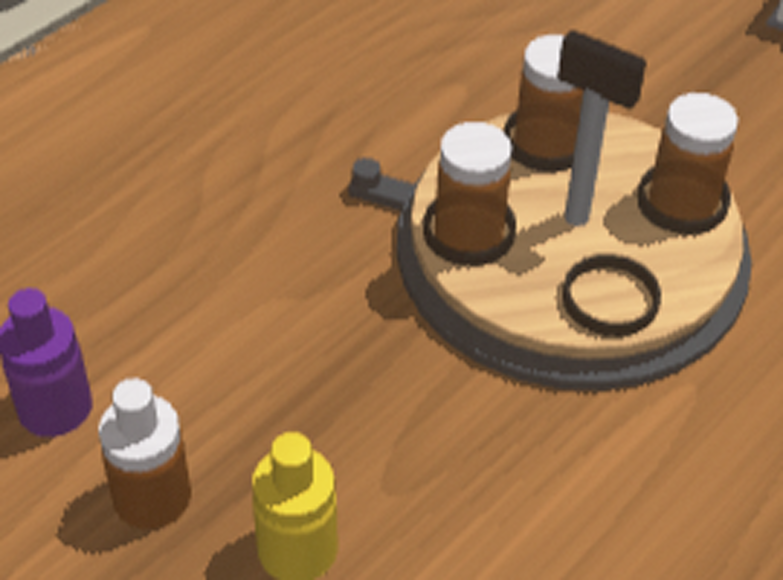

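View pics/c2.png

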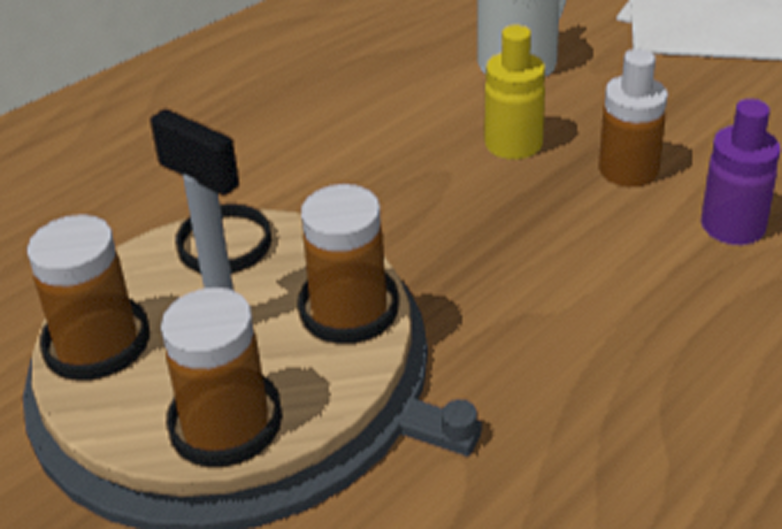

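The crop confirms it: only the jar at scene (238,305) has amber glass, an aluminium lid and a knob. Its neighbours are solid purple and solid yellow. Next I'll fit the carousel and jar positions.

```bash
python3 - <<'E'
from h import *
from scipy.optimize import least_squares
S=lambda x,y:(190+x/2.9-.3,150+y/2.9-.3)
D=lambda x,y:(110+x/2.3-.3,190+y/2.3-.3)
for n,z,p,q in [('knob',.110,S(133,390),D(638,60)),('ring',.048,S(612,294),D(224,237)),('handle',.175,S(601,69),D(195,152)),('stud',.03,S(366,168),D(459,411)),
 ('lidA',.121,S(477,147),D(341,212)),('lidB',.121,S(702,118),D(72,240)),('lidC',.121,S(553,63),D(207,315))]:
    a=ray('scene',*p,z);b=ray('side',*q,z)
    r=least_squares(lambda X:np.r_[proj('scene',X)-p,proj('side',X)-q],[.6,.1,z])
    print(n,a.round(4),b.round(4),r.x.round(4),round(r.cost,2))
E
```

```text
knob [ 0.5158 -0.2465  0.11  ] [ 0.5135 -0.2395  0.11  ] [ 0.5152 -0.2447  0.1072] 0.66
ring [0.6501 0.0532 0.048 ] [0.6405 0.0622 0.048 ] [0.6474 0.0582 0.0415] 0.0
handle [0.5826 0.1046 0.175 ] [0.5806 0.1065 0.175 ] [0.5819 0.1057 0.1739] 0.0
stud [0.4333 0.0415 0.03  ] [0.4266 0.0502 0.03  ] [0.4298 0.0465 0.0242] 0.1
lidA [0.5369 0.0389 0.121 ] [0.5311 0.044  0.121 ] [0.5345 0.0415 0.1176] 0.02
lidB [0.6306 0.1666 0.121 ] [0.6275 0.1696 0.121 ] [0.6297 0.1687 0.1191] 0.0
lidC [0.5206 0.1422 0.121 ] [0.518  0.1517 0.121 ] [0.5201 0.1492 0.1174] 2.12
```

```bash
python3 - <<'E'
from h import *
S=lambda x,y:(190+x/2.9-.3,150+y/2.9-.3)
D=lambda x,y:(110+x/2.3-.3,190+y/2.3-.3)
for n,p,q in[('purple',S(28,299),D(752,110)),('yellow',S(291,443),D(516,36))]:
    a=(ray('scene',*p,.11)+ray('side',*q,.11))/2;print(n,a, np.degrees(np.arctan2(a[1]+.243,a[0]-.5147)))
i=imaging.camera_info('wrist');s=sensors.sense()
print(np.array(i['K']),-np.array(i['R']).T@i['t']-s['position'],np.array(i['R']))
print(ray('scene',283,372,.09),ray('side',336,181,.09))
E
```

```text
purple [ 0.41492437 -0.24202692  0.11      ] 179.44123277636953
yellow [ 0.6074258  -0.20665993  0.11      ] 21.400658418247918
[[401.46469404   0.         317.85468395]
 [  0.         401.46469404 240.81373601]
 [  0.           0.           1.        ]] [-0.06746607  0.0163731   0.14313304] [[ 2.26835306e-01  9.73932938e-01 -6.12969833e-04]
 [ 9.35055731e-01 -2.17604418e-01  2.79855494e-01]
 [ 2.72427099e-01 -6.40542677e-02 -9.60041940e-01]]
[ 0.68136668 -0.29806429  0.09      ] [ 0.69095896 -0.30790732  0.09      ]
```

arm_command --increments '[60, 30, -50, 3, 0, 60, 60, -100, 6, 0, 60, 90, -150, 10, 0, 60, 120, -200, 15, 0, 60, 160, -250, 20, 0, 60, 200, -300, 20, 0, 60, 240, -345, 20, 0, 60, 270, -380, 20, 0]'

```text
time: 1.4
position: [0.3742, 0.3037, 0.2511]
ee_rot: [0.0, 0.113, 0.994, 0.001]
contact_force: [1.0, -0.1, -0.0]
gripper_width: 0.7
gripper_force: 0.0
```

arm_command --increments '[60, 12, -50, 0, 0, 60, 25, -100, 0, 0, 60, 37, -150, 0, 0, 60, 50, -200, 0, 0, 60, 62, -250, 0, 0, 60, 74, -300, 0, 0, 60, 86, -350, 0, 0, 60, 98, -400, 0, 0]'

```text
time: 2.2
position: [0.4688, -0.0852, 0.251]
ee_rot: [0.001, 0.114, 0.994, 0.0]
contact_force: [1.6, 0.1, 0.3]
gripper_width: 0.703
gripper_force: 0.0
```

arm_command --increments '[60, 0, -30, 0, 0, 60, 0, -60, 0, 0, 60, 0, -80, 0, 0, 60, 0, -95, 0, 0, 60, 0, -95, 0, 0, 60, 0, -95, 0, 0, 60, 0, -95, 0, 0]'

```text
time: 2.9
position: [0.4685, -0.1769, 0.2506]
ee_rot: [-0.0, 0.113, 0.994, 0.0]
contact_force: [-0.2, -0.2, -1.1]
gripper_width: 0.705
gripper_force: 0.0
```

```bash
python3 - <<'E'
from h import *
s=sensors.sense();print(s['position'],s['ee_rot'],s['joint_positions'].round(2),s['time'])
i=imaging.camera_info('wrist');a=snap('wrist','w1.png')
print(proj('wrist',[.5147,-.243,.11],i),proj('wrist',s['position'],i))
print([(round(d['score'],2),np.round(d['rect'])) for d in models.outline_of('jar_mid','wrist')])
E
```

```text
[ 0.46854986 -0.17685818  0.25060274] [-8.52596071e-05  1.12794981e-01  9.93618202e-01  3.93363989e-04] [ 0.16  0.4   0.2   1.91 -0.1   0.85  1.76] 2.9
[246.80120543 299.06800698] [316.47619478 308.94981899]
[(0.74, array([315., 359.,  54.,  96.])), (0.73, array([251., 276.,  67.,  80.])), (0.58, array([222., 169.,  78.,  67.]))]
```

View pics/w1.png

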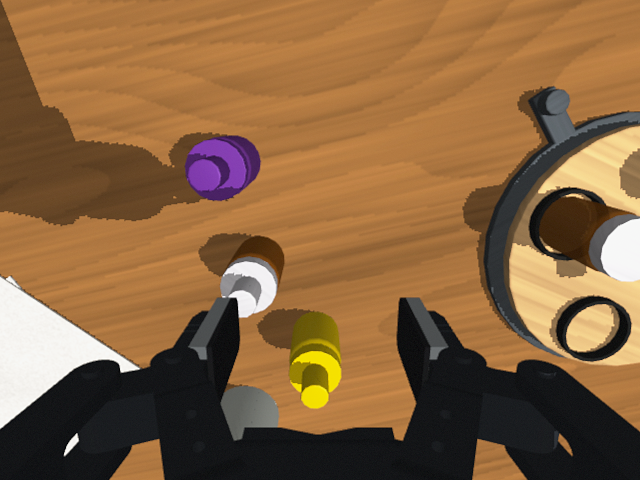

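The wrist view shows the amber jar at (250,280), with its knob top near (240,304) and partly behind a finger. Purple is at (222,168), yellow at (315,360), and the empty well at (593,328). I'll move so that the knob sits between the fingers and measure again.

arm_command --increments '[60, 23, -34, 0, 0, 60, 46, -68, 0, 0, 60, 46, -68, -20, 0, 60, 46, -68, -40, 0, 60, 46, -68, -40, 0, 60, 46, -68, -40, 0]'

```text
time: 3.6
position: [0.5145, -0.2455, 0.2107]
ee_rot: [-0.0, 0.113, 0.994, 0.0]
contact_force: [-0.3, -0.0, 0.3]
gripper_width: 0.703
gripper_force: 0.0
```

```bash
python3 - <<'E'
from h import *
s=sensors.sense();print(s['position'],s['time'])
i=imaging.camera_info('wrist');a=snap('wrist')
p=proj('wrist',[.5147,-.243,.11],i);print(p,proj('wrist',s['position'],i))
q=proj('wrist',[.5147,-.243,.078],i);print(q)
u,v=int(p[0]),int(p[1]);x0=max(0,u-100);y0=max(0,min(v-75,330));print(x0,y0)
c=cv2.resize(a[y0:y0+150,x0:x0+200],None,fx=4,fy=4,interpolation=2)
cv2.imwrite('pics/w2.png',cv2.cvtColor(c,cv2.COLOR_RGB2BGR))
E
```

```text
[ 0.51453839 -0.2455352   0.21074754] 3.6
[321.00401028 237.76772779] [316.43929903 308.95058375]
[320.67914803 225.46936413]
221 162
```

View pics/w2.png

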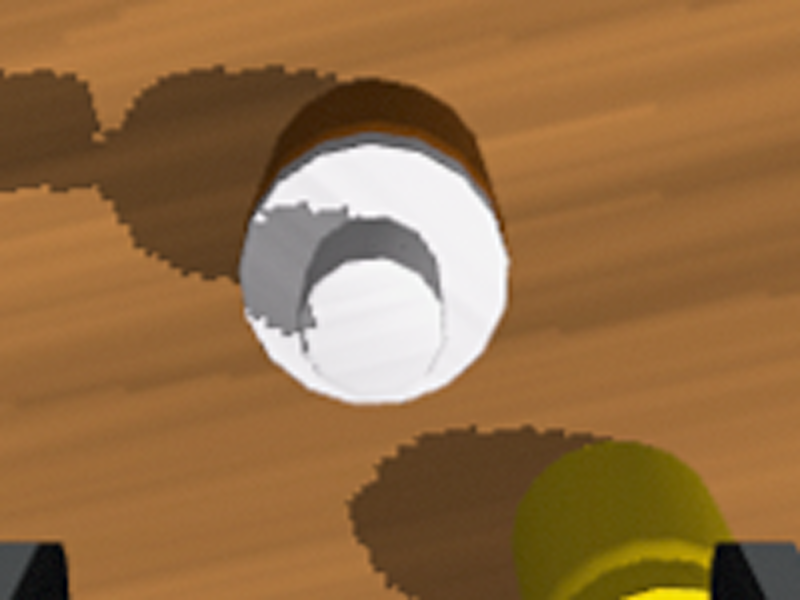

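The crop shows the knob top centred at wrist pixel (314,244) and the lid at (314.5,229), with the yellow jar at lower right.

```bash
python3 - <<'E'
from h import *
print(ray('wrist',314.2,243.7,.11),ray('wrist',314.4,229.4,.078), sensors.sense()['position'])
E
```

```text
[ 0.51831827 -0.24852817  0.11      ] [ 0.51729872 -0.24845249  0.078     ] [ 0.51497683 -0.24582197  0.21139835]
```

arm_command --increments '[60, 3, -2, -30, 0, 60, 3, -2, -60, 0, 60, 3, -2, -85, 0, 60, 3, -2, -105, 0, 60, 3, -2, -120, 0, 60, 3, -2, -128, 0, 60, 3, -2, -128, 0, 60, 3, -2, -128, 0]'

```text
time: 4.45
position: [0.5182, -0.2485, 0.0837]
ee_rot: [0.001, 0.114, 0.994, -0.0]
contact_force: [-0.3, 0.9, -0.6]
gripper_width: 0.7
gripper_force: 0.0
```

arm_command --increments '[15, 0, 0, 0, 0, 15, 0, 0, 0, 0, 15, 0, 0, 0, 0, 15, 0, 0, 0, 0, 15, 0, 0, 0, 0, 15, 0, 0, 0, 0, 15, 0, 0, 0, 0, 15, 0, 0, 0, 0]' --grip_force 40

```text
time: 5.25
position: [0.5179, -0.2487, 0.0834]
ee_rot: [0.001, 0.114, 0.994, -0.0]
contact_force: [0.3, 0.0, 6.4]
gripper_width: 0.27
gripper_force: 39.4
```

arm_command --increments '[15, 0, 0, 15, 0, 15, 0, 0, 45, 0, 15, 0, 0, 80, 0, 15, 10, 20, 115, 0, 15, 30, 45, 135, -4, 15, 50, 75, 140, -8, 15, 70, 110, 140, -12, 15, 70, 110, 140, -12]'

```text
time: 6.05
position: [0.5905, -0.1295, 0.222]
ee_rot: [0.0, 0.212, 0.977, 0.003]
contact_force: [-0.2, 0.9, -2.6]
gripper_width: 0.268
gripper_force: 39.8
```

arm_command --increments '[15, 20, 35, 0, -4, 15, 40, 70, 0, -8, 15, 60, 100, 0, -12, 15, 72, 118, 0, -12, 15, 72, 118, 0, -12, 15, 72, 118, 0, -12]'

```text
time: 6.65
position: [0.6586, -0.0201, 0.2216]
ee_rot: [-0.001, 0.317, 0.948, -0.001]
contact_force: [-0.5, -0.2, -1.7]
gripper_width: 0.272
gripper_force: 40.0
```

```bash
python3 - <<'E'
from h import *
s=sensors.sense();print(s['position'],s['ee_rot'],s['time'],s['gripper_width'])
i=imaging.camera_info('wrist');a=snap('wrist','w3.png')
print(proj('wrist',[.6455,.058,.048],i),proj('wrist',s['position'],i))
np.savez('w3.npz',**i)
E
```

```text
[ 0.65859927 -0.02007128  0.22159067] [-9.97757894e-04  3.17095643e-01  9.48392851e-01 -5.98808191e-04] 6.65 0.27155934391626807
[387.93116692 140.88614033] [314.86995249 309.84661951]
```

View pics/w3.png

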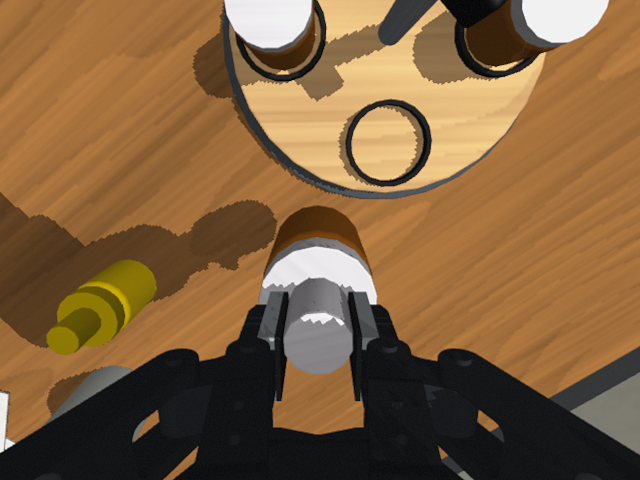

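```bash
python3 - <<'E'
from h import *
i=dict(np.load('w3.npz'));a=cv2.imread('pics/w3.png');g=cv2.cvtColor(a,6)
m=((g<60)).astype(np.uint8);m[:90]=0;m[195:]=0;m[:,:330]=0;m[:,450:]=0
n,l,st,_=cv2.connectedComponentsWithStats(m);k=1+np.argmax(st[1:,4]);print(st[k])
cs,h=cv2.findContours((l==k).astype(np.uint8),cv2.RETR_CCOMP,cv2.CHAIN_APPROX_NONE)
for c in cs:
    if len(c)>60:
        e=cv2.fitEllipse(c);print(np.round(e[0],1),np.round(e[1],1),ray('wrist',*e[0],.048,i),ray('wrist',*e[0],.046,i))
T=np.array([.6586,-.0201,.2216])
th=np.linspace(0,6.28,200)
for z,r in((.078,.024),(0,.025),(.110,.012)):
    P=np.array([proj('wrist',T+[r*np.cos(t),r*np.sin(t),z-.0834],i) for t in th]);print(z,P.min(0),P.max(0))
b=a[195:385,240:400]; cv2.imwrite('pics/w3c.png',cv2.resize(b,None,fx=3,fy=3,interpolation=2))
E
```

```text
[ 346  100   85   87 1475]
[388.  142.5] [83.  86.8] [0.64651879 0.05739473 0.048     ] [0.64678788 0.05761132 0.046     ]
[386.7 142.6] [72.4 77.6] [0.64597478 0.05656338 0.048     ] [0.64624044 0.05677472 0.046     ]
0.078 [255.49105235 247.15680282] [374.42219206 356.26658192]
0 [273.82810331 205.49639297] [358.5397017  286.51130093]
0.11 [277.36274223 312.59432341] [350.70375019 377.69675788]
```

View pics/w3c.png

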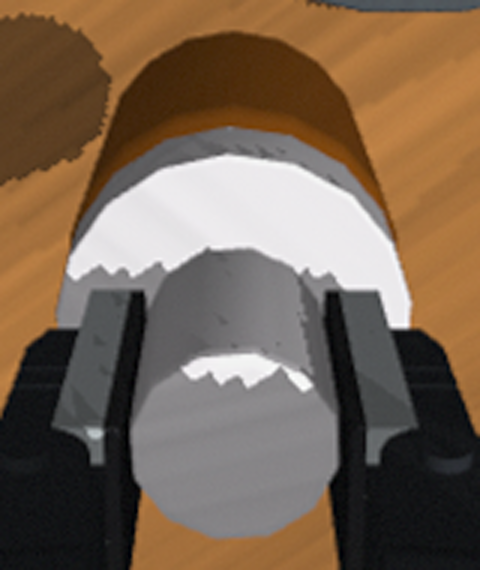

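arm_command --increments '[15, -4, 25, 0, 0, 15, -9, 52, 0, 0, 15, -13, 77, 0, 0, 15, -13, 77, -25, 0, 15, -13, 77, -50, 0, 15, -13, 77, -70, 0, 15, -13, 77, -82, 0, 15, -13, 77, -82, 0]'

```text
time: 7.5
position: [0.6448, 0.0553, 0.139]
ee_rot: [-0.002, 0.319, 0.948, -0.001]
contact_force: [-0.5, -0.0, -2.2]
gripper_width: 0.268
gripper_force: 40.0
```

```bash
python3 - <<'E'
from h import *
s=sensors.sense();print(s['position'],s['contact_force'],s['time'],s['gripper_width'])
i=imaging.camera_info('wrist');a=snap('wrist','w4.png');b=snap('scene','s4.png');d=snap('side','d4.png')
c=np.hstack([cv2.resize(x,(400,400),interpolation=2) for x in (a[130:330,220:420],d[230:330,160:260])])
cv2.imwrite('pics/m4.png',cv2.cvtColor(c,cv2.COLOR_RGB2BGR))
E
```

```text
[0.64483075 0.05531398 0.13897416] [-0.54105631 -0.04478678 -2.17686488] 7.5 0.2677569663518006
```

View pics/m4.png

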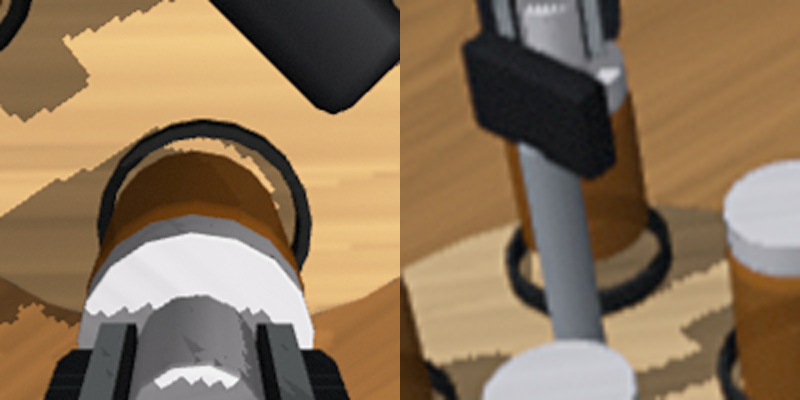

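```bash
python3 - <<'E'
from h import *
from scipy.optimize import least_squares
i=imaging.camera_info('wrist');T=sensors.sense()['position'];th=np.linspace(0,6.28,150)
def ext(o,z,r):
    P=np.array([proj('wrist',[T[0]+o[0]+r*np.cos(t),T[1]+o[1]+r*np.sin(t),z],i) for t in th]);return np.r_[P.min(0),P.max(0)]
C=lambda x:220+x/2-.25
Rw=lambda y:130+y/2-.25
b=T[2]-.0834
for n,z,r,l,rt,top in(('ring',.048,.033,98,311,119),('lid',b+.078,.024,77,315,232),('glassbot',b,.025,None,None,150)):
    def f(o):
        e=ext(o,z,r); return [ (e[0]+e[2])/2-(C(l)+C(rt))/2 if l else 0.0, e[1]-Rw(top)]
    q=least_squares(f,[0,0],diff_step=1e-3,x_scale=.01).x; e=ext(q,z,r);print(n,q*1000,e.round(1), (C(l),C(rt)) if l else '')
E
```

```text
ring [2.69586959 2.67393148] [268.3 189.2 375.7 292.2] (268.75, 375.25)
lid [0.20916037 1.24726799] [258.2 245.7 377.3 354.9] (258.25, 377.25)
glassbot [-0.16200343  0.12280251] [273.4 204.7 358.2 285.8]
```

arm_command --increments '[15, 2, 1, 0, 0, 15, 2, 1, -5, 0, 15, 2, 1, -10, 0, 15, 2, 1, -15, 0, 15, 2, 1, -18, 0, 15, 2, 1, -19, 0, 15, 2, 1, -19, 0]'

```text
time: 8.35
position: [0.6482, 0.0577, 0.1213]
ee_rot: [-0.0, 0.318, 0.948, -0.0]
contact_force: [-0.1, -0.9, -1.9]
gripper_width: 0.268
gripper_force: 40.0
```

arm_command --increments '[15, 0, 0, -1, 0, 15, 0, 0, -2, 0, 15, 0, 0, -2, 0, 15, 0, 0, -2, 0]'

```text
time: 8.75
position: [0.6484, 0.0578, 0.1197]
ee_rot: [0.0, 0.318, 0.948, 0.0]
contact_force: [-0.6, 0.1, -3.4]
gripper_width: 0.265
gripper_force: 40.0
```

arm_command --increments '[15, 0, 0, -1, 0, 15, 0, 0, -2, 0, 15, 0, 0, -2, 0, 15, 0, 0, -2, 0]'

```text
time: 9.15
position: [0.649, 0.058, 0.1194]
ee_rot: [0.001, 0.318, 0.948, 0.001]
contact_force: [-2.8, 1.0, 9.0]
gripper_width: 0.264
gripper_force: 41.1
```

arm_command --increments '[50, 0, 0, 1, 0, 50, 0, 0, 2, 0, 50, 0, 0, 2, 0, 50, 0, 0, 2, 0, 50, 0, 0, 2, 0, 50, 0, 0, 2, 0, 50, 0, 0, 2, 0]'

```text
time: 9.85
position: [0.6484, 0.0578, 0.1195]
ee_rot: [-0.0, 0.318, 0.948, -0.0]
contact_force: [0.6, -0.2, -0.5]
gripper_width: 0.588
gripper_force: 0.0
```

arm_command --increments '[50, 0, 0, 15, 0, 50, 0, 0, 40, 0, 50, 0, 0, 70, 0, 50, 0, 0, 100, 0, 50, 0, 0, 125, 0, 50, 0, 0, 125, 0, 50, 0, 0, 125, 0]'

```text
time: 10.55
position: [0.6486, 0.0578, 0.2459]
ee_rot: [0.001, 0.318, 0.948, 0.0]
contact_force: [0.1, 0.9, 0.5]
gripper_width: 0.587
gripper_force: 0.0
```

```bash
python3 - <<'E'
from h import *
s=sensors.sense();print(s['position'],s['contact_force'],s['time'],s['gripper_width'])
i=imaging.camera_info('wrist');np.savez('w5.npz',**i);a=snap('wrist','w5.png');b=snap('scene','s5.png');d=snap('side','d5.png')
c=np.hstack([a[:,100:540],np.vstack([cv2.resize(x,(320,240),interpolation=2) for x in (b[140:290,300:500],d[210:420,100:380])])])
cv2.imwrite('pics/m5.png',cv2.cvtColor(c,cv2.COLOR_RGB2BGR))
E
```

```text
[0.64862798 0.05780448 0.24586033] [0.09236383 0.93498531 0.4515257 ] 10.55 0.5869407622862172
```

View pics/m5.png

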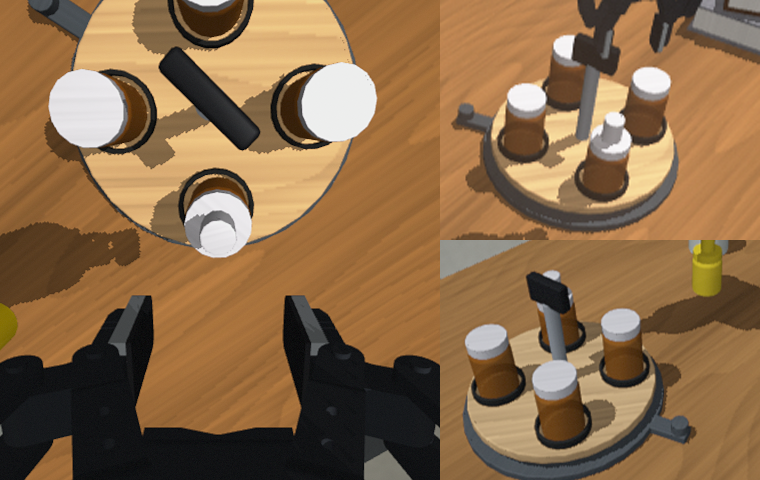

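Left is the wrist view: the knobbed jar stands in the well with its knob at full-image (320,237), and the bar handle is at (309,98). The scene and side views also show it upright, with the other jars in place. Now the handle.

```bash
python3 - <<'E'
from h import *
i=dict(np.load('w5.npz'));g=cv2.cvtColor(cv2.imread('pics/w5.png'),6)
m=(g<50).astype(np.uint8);m[:40]=0;m[155:]=0;m[:,:256]=0;m[:,362:]=0
m=cv2.morphologyEx(m,cv2.MORPH_OPEN,np.ones((7,7)))
n,l,st,_=cv2.connectedComponentsWithStats(m);k=1+np.argmax(st[1:,4])
c=cv2.findContours((l==k).astype(np.uint8),0,1)[0][0];r=cv2.minAreaRect(c);print(st[k],r)
B=cv2.boxPoints(r);W=np.array([ray('wrist',*p,.19,i)[:2] for p in B]);print(W.round(4),W.mean(0),np.linalg.norm(np.diff(W,axis=0),axis=1))
e=W[1]-W[0];f=W[2]-W[1];d=e if np.linalg.norm(e)>np.linalg.norm(f) else f
print('bar angle',np.degrees(np.arctan2(d[1],d[0]))%180)
print('knob',ray('wrist',318.5,236.5,.146,i))
s=sensors.sense();q=s['ee_rot'];print(np.degrees(2*np.arctan2(q[2],q[1]))-90,s['joint_positions'].round(2))
E
```

```text
[ 260   48   91  101 2956] ((308.7500305175781, 98.25000762939453), (123.03656768798828, 30.40559196472168), 45.0)
[[0.5558 0.0932]
 [0.5548 0.1066]
 [0.6094 0.1161]
 [0.6113 0.1019]] [0.58283423 0.10444236] [0.01350743 0.05543925 0.01426356]
bar angle 9.778906567008395
knob [0.64830011 0.06011507 0.146     ]
52.948376033377656 [-0.32  0.64  0.33  1.51 -0.23  1.04  0.99]
```

arm_command --increments '[50, -15, 10, 0, 8, 50, -30, 20, 0, 16, 50, -45, 32, 0, 24, 50, -58, 40, 0, 32, 50, -66, 46, 0, 40, 50, -66, 46, 0, 45.5, 50, -66, 46, 0, 45.5, 50, -66, 46, 0, 45.5]'

```text
time: 11.5
position: [0.5822, 0.1034, 0.244]
ee_rot: [-0.001, -0.072, 0.997, -0.0]
contact_force: [0.2, 0.3, -0.1]
gripper_width: 0.586
gripper_force: 0.0
```

```bash
python3 - <<'E'
from h import *
s=sensors.sense();q=s['ee_rot'];print(s['position'],s['time'],np.degrees(2*np.arctan2(q[2],q[1]))-90)
E
```

```text
[0.58220048 0.10337122 0.24395293] 11.5 98.28380831330173
```

arm_command --increments '[50, 0, 1, -25, 0, 50, 0, 1, -50, 0, 50, 0, 1, -70, 0, 50, 0, 1, -82, 0, 50, 0, 1, -84, 0, 50, 0, 1, -84, 0]'

```text
time: 12.1
position: [0.5827, 0.1046, 0.1606]
ee_rot: [-0.0, -0.073, 0.997, -0.0]
contact_force: [0.3, 0.2, -0.4]
gripper_width: 0.588
gripper_force: 0.0
```

arm_command --increments '[8, 0, 0, 0, 0, 8, 0, 0, 0, 0, 8, 0, 0, 0, 0, 8, 0, 0, 0, 0, 8, 0, 0, 0, 0, 8, 0, 0, 0, 0, 8, 0, 0, 0, 0, 8, 0, 0, 0, 0]' --grip_force 40

```text
time: 12.9
position: [0.5831, 0.1045, 0.1617]
ee_rot: [0.001, -0.073, 0.997, -0.0]
contact_force: [-0.4, -1.9, 6.1]
gripper_width: 0.155
gripper_force: 40.1
```

arm_command --increments '[8, 0, 0, 0, -2, 8, 0, 0, 0, -6, 8, 0, 0, 0, -10, 8, 0, 0, 0, -14, 8, 0, 0, 0, -18, 8, 0, 0, 0, -22, 8, 0, 0, 0, -26, 8, 0, 0, 0, -30]'

```text
time: 13.7
position: [0.583, 0.1035, 0.1616]
ee_rot: [0.001, 0.189, 0.982, -0.0]
contact_force: [-1.9, -2.5, 6.5]
gripper_width: 0.157
gripper_force: 40.2
```

arm_command --increments '[8, 0, 0, 0, -5, 8, 0, 0, 0, -10, 8, 0, 0, 0, -15, 8, 0, 0, 0, -20, 8, 0, 0, 0, -25, 8, 0, 0, 0, -30, 8, 0, 0, 0, -35, 8, 0, 0, 0, -40]'

```text
time: 14.5
position: [0.5822, 0.1027, 0.1616]
ee_rot: [0.0, 0.514, 0.858, -0.001]
contact_force: [-4.3, -4.2, 7.2]
gripper_width: 0.157
gripper_force: 40.4
```

arm_command --increments '[8, 0, 0, 0, -5, 8, 0, 0, 0, -10, 8, 0, 0, 0, -15, 8, 0, 0, 0, -20, 8, 0, 0, 0, -25, 8, 0, 0, 0, -28, 8, 0, 0, 0, -30, 8, 0, 0, 0, -30]'

```text
time: 15.3
position: [0.5812, 0.1024, 0.1616]
ee_rot: [0.0, 0.717, 0.697, -0.001]
contact_force: [-6.3, -4.7, 10.2]
gripper_width: 0.158
gripper_force: 40.7
```

```bash
python3 - <<'E'
from h import *
s=sensors.sense();q=s['ee_rot'];print(s['position'],s['time'],np.degrees(2*np.arctan2(q[2],q[1]))-90,s['contact_force'])
i=imaging.camera_info('wrist');np.savez('w6.npz',**i);a=snap('wrist','w6.png');b=snap('scene','s6.png');d=snap('side','d6.png')
c=np.hstack([cv2.resize(x,(400,300),interpolation=2) for x in (b[140:290,300:500],d[210:420,100:380])])
c=np.vstack([c,np.hstack([cv2.resize(a,(400,300)),cv2.resize(d[330:420,250:370],(400,300),interpolation=2)])])
cv2.imwrite('pics/m6.png',cv2.cvtColor(c,cv2.COLOR_RGB2BGR))
E
```

```text
[0.5812313  0.10240635 0.16161658] 15.3 -1.6806526166817548 [-6.28059833 -4.71038903 10.23743907]
```

View pics/m6.png

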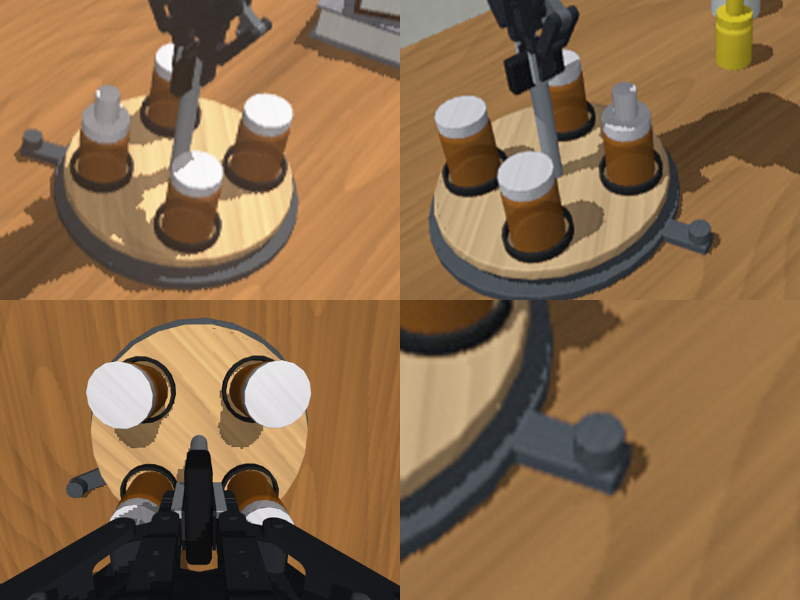

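The carousel has turned about 100°. All four jars stand upright and the knobbed one is approaching the pointer, whose stud is at scene (316,208), side (310,367) and wrist (123,301). I'll compute the remaining angle.

```bash
python3 - <<'E'
from h import *
from scipy.optimize import least_squares
i=dict(np.load('w6.npz'))
ax=np.array([.5822,.1045])
ang=lambda p:np.degrees(np.arctan2(*(p[:2]-ax)[::-1])).round(2)
P={'scene':(315.8,208.2),'side':(309.8,367.3),'wrist':(123,300)}
for z in(.02,.025,.03):
    for c,p in P.items():
        X=ray(c,*p,z,i if c=='wrist' else None);print(z,c,X.round(4),ang(X),np.linalg.norm(X[:2]-ax).round(4))
# knob top: scene (108,93)/2 ; side (626,89)
for c,p in(('scene',(300+108/2,140+91/2)),('side',(100+(626-400)*.7,210+88*.7))):
    X=ray(c,*p,.146);print('knob',c,X.round(4),ang(X),np.linalg.norm(X[:2]-ax))
# axis seen by scene/side separately from initial lids A,B: relative bias
w=cv2.imread('pics/w6.png')[240:400,80:480];cv2.imwrite('pics/w6c.png',cv2.resize(w,None,fx=2,fy=2,interpolation=2))
E
```

```text
0.02 scene [0.4274 0.0476 0.02  ] -159.81 0.1649
0.02 side [0.4334 0.0422 0.02  ] -157.28 0.1614
0.02 wrist [0.4302 0.0471 0.02  ] -159.32 0.1624
0.025 scene [0.4308 0.0438 0.025 ] -158.16 0.1631
0.025 side [0.4304 0.0453 0.025 ] -158.68 0.163
0.025 wrist [0.433  0.0494 0.025 ] -159.73 0.1591
0.03 scene [0.4343 0.0401 0.03  ] -156.47 0.1613
0.03 side [0.4274 0.0483 0.03  ] -160.06 0.1647
0.03 wrist [0.4357 0.0516 0.03  ] -160.15 0.1558
knob scene [0.5258 0.0492 0.146 ] -135.61 0.07898642018270763
knob side [0.5231 0.0483 0.146 ] -136.42 0.08154834123623582
```

View pics/w6c.png

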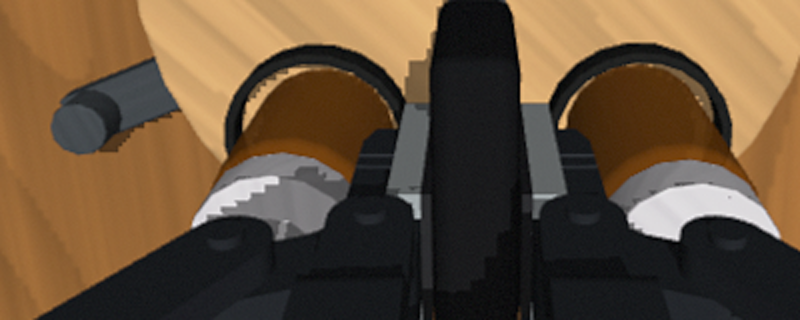

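arm_command --increments '[8, 0, 0, 0, -4, 8, 0, 0, 0, -8, 8, 0, 0, 0, -12, 8, 0, 0, 0, -16, 8, 0, 0, 0, -20, 8, 0, 0, 0, -22.5, 8, 0, 0, 0, -22.5, 8, 0, 0, 0, -22.5]'

```text
time: 16.25
position: [0.5806, 0.1026, 0.1616]
ee_rot: [-0.0, 0.839, 0.544, -0.002]
contact_force: [-8.0, -4.2, 11.8]
gripper_width: 0.159
gripper_force: 40.9
```

arm_command --increments '[8, 0, 0, 0, 0, 8, 0, 0, 0, 0, 8, 0, 0, 0, 0, 8, 0, 0, 0, 0, 8, 0, 0, 0, 0]'

```text
time: 16.75
position: [0.5806, 0.1026, 0.1616]
ee_rot: [-0.0, 0.839, 0.544, -0.002]
contact_force: [-7.8, -3.9, 11.7]
gripper_width: 0.159
gripper_force: 40.9
```

```bash
python3 - <<'E'
from h import *
s=sensors.sense();q=s['ee_rot'];print(s['position'],s['time'],np.degrees(2*np.arctan2(q[2],q[1]))-90,s['contact_force'],s['moment'],s['gripper_width'],s['gripper_force'],abs(s['qvel']).max())
p=np.radians(-158.9);X=np.array([.5822+.08*np.cos(p),.1045+.08*np.sin(p)])
for c in('scene','side'):
    snap(c)
    bx=lambda r:np.round(np.r_[r[:2]-np.array(r[2:])/2,r[:2]+np.array(r[2:])/2])
    print(c,'knob exp',proj(c,[*X,.146]).round(1),'base',proj(c,[*X,.036]).round(1),[(round(d['score'],2),bx(np.array(d['rect']))) for d in models.outline_of('jar_mid',c)+models.outline_of('flat_jar1_mid',c)])
E
```

```text
[0.5805579  0.1025604  0.16162511] 16.75 -24.141907063880637 [-7.82098935 -3.91218374 11.69315947] [-0.92542235  1.33709565 -0.05068504] 0.15876223682141277 40.8856201171875 0.001657647999657331
scene knob exp [355.6 174.7] base [352.3 214.2] [(0.96, array([189., 252., 223., 303.])), (0.75, array([341., 170., 364., 221.])), (0.78, array([363., 211., 396., 262.]))]
side knob exp [250.2 286.2] base [256.1 345.3] [(0.78, array([234., 282., 274., 358.])), (0.72, array([413., 231., 450., 296.])), (0.62, array([319., 203., 346., 256.])), (0.27, array([126., 239., 292., 405.])), (0.81, array([216., 246., 249., 305.]))]
```

```bash
python3 -c "
from h import *
print(hand_in())"
```

```text
the job is handed in; nothing more can be done
None
```

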